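# Reset a bench logger: lift off its nested tray, hold the recessed button down with a pen

## Task

The bench logger has to be reset. Lift the loose handled tray out of the logger's rim and set it down, without dropping it, upright on the free bench beside it; then take the ball pen out of its stand, reach its lower end down the round well in the logger's top and press the recessed reset button all the way in. Finish like that, gripping the pen and still holding the button down with it; leave the sample pot, funnel and dropper bottle where they are.

Things in the scene. Friction and masses are not known exactly. Their poses are not given: they have to be found in the camera images.
- logger: White box-shaped instrument 136 (x) by 116 (y) by 65 mm tall, fixed to the bench, dark display on its front (-x) face. Origin: centre of its underside, on the bench. Its flat top deck lies 55 mm above the bench inside an upstanding rim 6 mm thick and 10 mm high (65 mm above the bench); inside the rim the deck is 124 by 104 mm. The well is a round vertical hole in the deck.
- well_mouth (a point): Centre of the well's mouth, at deck height (55 mm above the bench), 28 mm to +x and 20 mm to -y of the logger's centre in its own frame. The well is 22 mm in diameter with a 3 mm chamfer and runs straight down. The tray hides it at the start.
- button_top (a point): Centre of the flat top of the reset button, a grey disc 17 mm in diameter on the well's axis, 29 mm below the mouth (26 mm above the bench) when not pressed.
- reset_button (a joint): Travel of the reset button, m: 0 = up, 0.006 = all the way down against its stop. Sprung: about 1.6 N to start it, 4 N at the stop; it springs back when let go.
- tray_grip (a point): Centre of the tray's handle bar, 56 mm above the tray's underside, over its middle; tray axes (x long side, z up). Loose grey tray 120 by 98 by 26 mm, 0.11 to 0.22 kg, resting on the logger's deck in its rim (2 to 4 mm play), turned with it to 0.02 rad. The bar is 88 mm long in x, 10 mm thick in y, 16 mm high, on a post at each end, free beneath and to both sides, its top 38 mm above the tray's walls.
- pen_stand: Aluminium block 56 by 56 by 40 mm on a 70 by 70 mm dark foot plate, fixed to the bench, left or right of the logger. Origin: centre of its underside. One hole, 12 mm in diameter and 34 mm deep, in the middle of its top. The bench between the robot and the stand, and between the robot and the pot, is free.
- pen_mid (a point): Centre of the dark ball pen, half-way along. Pen 142 mm long, 10.4 mm in diameter, 14 g, round; its own y axis runs along it, upward. It stands upright in the stand, its top 148 mm and its foot 6 mm above the bench, 108 mm showing above the block.
- pen_foot (a point): Centre of the pen's lower end, 71 mm from its middle; this end presses the button.
- pot_mid (a point): Bystander: white sample pot with a white lid, 54 mm in diameter, 68 mm high; the point is half-way up.
- funnel_mid (a point): Bystander: white funnel standing on its wide rim, stem up, 69 mm in diameter, 78 mm high; the point is half-way up.
- dropper_mid (a point): Bystander: amber dropper bottle, 36 mm in diameter, 101 mm high; the point is half-way up.
Mind the look-alikes: they are no part of the job. What is shaped like the part that bears tray_grip but green is not meant.

How it is judged:
On the way, in this order (a step that is already met when the one before it is completed fails the run):
1. the tray is lowered onto the bench, upright, clear of the logger and still in the gripper (height (world z) of tray_grip below 0.066 m and angle between tray_grip's own z axis and vertical below 0.15 rad and horizontal distance between tray_grip and logger above 0.09 m and contact force between the fingers and tray above 0.5 N), for 0.05 s.
2. the tray stands on the bench by itself, let go (height (world z) of tray_grip below 0.062 m and angle between tray_grip's own z axis and vertical below 0.1 rad and horizontal distance between tray_grip and logger above 0.09 m and contact force between the fingers and tray below 0.1 N and linear speed of tray below 0.02 m/s), for 0.2 s.
3. the pen is drawn clear of its stand in the gripper (height (world z) of pen_foot above 0.042 m and contact force between the fingers and pen above 1 N), for 0.1 s.
At the end, for the whole second after the job is handed in: Button over 4.5 of 6 mm in, pressed by the foot of the pen in the well (over 1.5 N); pen gripped, within 0.25 rad of upright. Tray let go, still, upright (0.1 rad) on the bench, its centre 90 mm or more from the logger centre. Pot, funnel and dropper bottle within 30 mm of their starts (all of step 2 and value of joint reset_button above 0.0045 m and contact force between pen and reset_button above 1.5 N and horizontal distance between pen_foot and well_mouth below 0.011 m and angle between pen_mid's own y axis and vertical below 0.25 rad and contact force between the fingers and pen above 1 N and distance of each of pot_mid, funnel_mid, dropper_mid from where it was at the start of the episode below 0.03 m); the arm keeps its last pose, push and grip.
It fails at once if the sample pot is shoved or knocked over (more than 30 mm) (distance of pot_mid from where it was at the start of the episode above 0.03 m).
It fails at once if the funnel is shoved or knocked over (more than 30 mm) (distance of funnel_mid from where it was at the start of the episode above 0.03 m).
It fails at once if the dropper bottle is shoved or knocked over (more than 30 mm) (distance of dropper_mid from where it was at the start of the episode above 0.03 m).
It also fails if it takes over 67 s, if anything falls off the work surface, if the arm or the gripper's body presses on something with over 40 N, if the wrist force passes 120 N, or if a joint passes its speed limit or range.

## Robot

A 6-joint arm with a two-finger parallel gripper is mounted at the origin on a cart in front of the work surface, level with it; the furniture and walls round the work are solid. World frame = base frame: x ahead of the robot, y to its left, z up, the work surface at z = 0. Lengths are in m, angles in rad, forces in N, time in s.
With the tool pointing down it reaches from about 0.425 to 0.95 m from the base axis. Payload 3.5 kg.
Tool frame: the origin (TCP) lies at the very end of the fingers, on their centre line; the grasp point (between the pads) lies 19 mm behind it; z points along the fingers, y is the direction in which the jaws open and shut (so a half turn about z gives the same grasp; the last joint's range is limited). The gripper opens to 85 mm and grips with 20 to 120 N. Pads are 22 mm wide; open, the fingers measure 114 mm over their backs; the gripper's body (76 mm by 85 mm) begins 54 mm behind the grasp point. The pads swing forward as they close: fully open they stand 13 mm farther back than shut.
Start: joints at [1.179, 0.286, 1.577, -0, 1.279, -0.15], TCP at [0.162, 0.655, 0.231] pointing down, gripper open.
Joint ranges: [-2.77, 2.77], [-0.9, 2.22], [0.21, 2.48], [-1.53, 4.67], [0.24, 2.81], [-2.84, 2.84]. Speed limits (rad/s): [2.79, 2.79, 3.14, 3.14, 3.14, 3.14].

## Interface

Orientations are given as a unit quaternion [x, y, z, w].
In Python, from plant import get_state, vision, ctrl, cut_out gives the robot as it stands.
- The arm moves only by the tool jog_arm, never from a script. Its argument "commands" is text: rows parted by semicolons, each of 6 numbers parted by spaces: the shift along the world's x, y, z in m, then the turn, a rotation vector about the world's x, y, z in rad. A call has 1 to 20 rows; each row is the pose to reach, as a shift and turn from the pose commanded when the call began; what a row does not reach only later rows make up. A row lasts 1/8 s, in which the tool goes at most 62.5 mm and 10.7 degrees, less where a joint would pass 70% of its speed; a pose out of reach is approached as far as the arm can. A call with a gripper value outside its range is refused whole. "gripper" is the opening in per cent of the stroke, from 0 (shut) to 100 (fully open), set as the call begins (left out, the last holds). The fingers move at their own pace and stop on an object; "grip_force" is the grip in N (left out, the last holds). Time passes only in rows, so rows that repeat a pose let the fingers close. It gives the time, the measured TCP pose, the force and the opening at its end, in the units of the state.
- get_state(): the state, without advancing time (a new reading comes with each control period).
- vision.read_camera(name): name is "scene" or "side" or "wrist"; returns a dict with "frame" (480x640x3 uint8, red, green, blue), "z_map" (480x640 float32, m along the optical axis (not along the pixel's ray), 0 where there is no reading), "fx", "fy", "cx", "cy" (pixels), "D" ([k1, k2, p1, p2, k3] as OpenCV has them; the pictures are not rectified), "R" (3x3) and "t" (3): a world point X has camera coordinates R X + t. Camera axes: x right, y down, z forward; pixel columns grow to the right and rows downward; lengths in m; the calibration is good to about 2 mm. A picture is of the moment at which its call begins.
- ctrl.sign_off(): hands the job in, once; it reports no verdict.
Trained networks look in the newest picture that a camera, given by its name, has taken for a name from the list of things; names that differ only in an ending like _2 or _b are one class to them, and where a whole thing is asked for, a point or a joint stands for the part that bears it (a point fixed in the world has none). Each returns a list of dicts, best first, with "conf" (0 to 1); they miss things now and then, are a little off and sometimes report something else, mostly with a low value. They report only what shows in the picture. A call takes as long as a camera call. They do not tell look-alikes from the thing itself.
- cut_out(camera, query): "pixels" (480x640 bool, what is visible of it) and "box" ([centre column, centre row, width, height] in pixels, round what is visible of it).
The state is a dict: "time": time; "qpos": joint angles; "dq": joint speeds; "joint_efforts": joint torques, N m; "eef_pos": TCP position; "tcp_rot": TCP orientation; "contact_force": force on the tool from outside, world axes, zero at the start; "wrist_torque": the same for the moment, N m; "opening": opening from 0.0 (shut) to 1.0 (fully open).
Only numpy, scipy, OpenCV 4.12 (cv2) and the standard library are available. Lean on these libraries where they do the work, as an engineer would, in place of code of your own. Each camera call takes 0.05 s, during which the arm holds its last target.

## Working session

There is one attempt and no reset: what is moved stays moved. The work goes in short steps, Python scripts to look and compute and a tool call to move; the robot and the scene stay as the last step left them, time stands still between calls to the robot, and variables do not carry over. Pictures are saved under pics/ and viewed, and the job is handed in when it is done.

Besides the shell and the picture viewer there is one more tool, called after "Call:" as name(argument=value, ...), one argument or row to a line, values as JSON. jog_arm: Moves the arm, as the interface text tells. Its arguments: {"type":"object","properties":{"commands":{"type":"string"},"gripper":{"type":"number"},"grip_force":{"type":"number"}},"required":["commands"]}

```bash
ls; mkdir -p pics
cat > h.py <<'E'
import numpy as np, cv2, pickle
from plant import get_state, vision, ctrl, cut_out
def shot(cam,name):
    d=vision.read_camera(cam)
    cv2.imwrite(f'pics/{name}.png',cv2.cvtColor(d['frame'],cv2.COLOR_RGB2BGR))
    pickle.dump(d,open(f'pics/{name}.pkl','wb'))
    return d
def K(d): return np.array([[d['fx'],0,d['cx']],[0,d['fy'],d['cy']],[0,0,1.]])
def cloud(d,mask=None):
    z=np.asarray(d['z_map'])
    m=z>0
    if mask is not None: m&=mask
    v,u=np.nonzero(m)
    p=cv2.undistortPoints(np.stack([u,v],1).astype(np.float64)[:,None],K(d),np.array(d['D'],float))[:,0]
    zz=z[v,u]
    C=np.c_[p*zz[:,None],zz]
    return (C-np.array(d['t']))@np.array(d['R']),u,v
def proj(d,X):
    r,_=cv2.Rodrigues(np.array(d['R'],float))
    return cv2.projectPoints(np.atleast_2d(X).astype(float),r,np.array(d['t'],float),K(d),np.array(d['D'],float))[0][:,0]
E
python3 - <<'E'
from h import *
s=get_state();print(s)
for c in ['scene','side','wrist']:
    d=shot(c,c+'0')
    print(c,d['fx'],-np.array(d['R']).T@d['t'])
    for q in ['logger','tray_grip','pen_stand','pen_mid','pot_mid','funnel_mid','dropper_mid']:
        for o in cut_out(c,q)[:3]:
            P,_,_=cloud(d,o['pixels'])
            print(c,q,round(o['conf'],2),np.round(o['box']),np.round(np.median(P,0),3) if len(P) else None, np.round(np.percentile(P,[2,98],axis=0),3).tolist() if len(P) else None)
E
```

```text
pics
{'time': 0.0, 'qpos': array([ 1.17902122e+00,  2.87188270e-01,  1.57815699e+00, -4.54980499e-06,
        1.27860496e+00, -1.49962318e-01]), 'dq': array([ 5.38190832e-04,  9.85852225e-04, -1.96576102e-04,  1.19018887e-03,
        1.21436070e-04, -6.03910222e-05]), 'joint_efforts': array([ 5.75580816e-04, -4.05975723e+01, -2.92629665e+01, -9.76253182e-05,
        5.66947521e-03, -7.86776297e-07]), 'eef_pos': array([0.16133423, 0.6547666 , 0.22994294]), 'tcp_rot': array([ 1.20611297e-01,  9.92699111e-01, -1.13638676e-03, -3.13307231e-04]), 'contact_force': array([-0.97813552, -0.05407438,  0.45664806]), 'wrist_torque': array([0.00385384, 0.01981622, 0.04418001]), 'opening': 0.9997163043076815}
scene 479.2622078082498 [0.32697827 0.44569515 0.77173819]
scene logger 0.75 [366. 284.  94.  79.] [0.487 0.017 0.048] [[0.437, -0.065, 0.01], [0.59, 0.04, 0.066]]
scene tray_grip 0.79 [365. 269.  81.  70.] [ 0.511 -0.028  0.064] [[0.453, -0.086, 0.058], [0.574, 0.025, 0.119]]
scene tray_grip 0.79 [434. 215.  46.  60.] [ 0.46  -0.248  0.007] [[0.404, -0.314, 0.001], [0.518, -0.182, 0.065]]
sc
[... 1069 characters left out ...]
6. 388.  60.  55.] [0.559 0.279 0.036] [[0.535, 0.237, 0.001], [0.597, 0.299, 0.041]]
side pen_stand 0.64 [362. 201.  24.  34.] [ 0.6   -0.244  0.046] [[0.579, -0.28, 0.002], [0.628, -0.235, 0.068]]
side pen_mid 0.72 [263. 353.  10.  54.] [0.566 0.267 0.097] [[0.563, 0.262, 0.039], [0.571, 0.27, 0.148]]
side pot_mid 0.84 [364. 201.  18.  32.] [ 0.601 -0.244  0.047] [[0.58, -0.282, 0.002], [0.629, -0.235, 0.068]]
side funnel_mid 0.57 [214. 304.  34.  41.] [0.729 0.166 0.02 ] [[0.707, 0.139, 0.002], [0.758, 0.187, 0.074]]
side dropper_mid 0.7 [291. 222.  20.  41.] [ 0.708 -0.1    0.042] [[0.695, -0.177, -0.001], [0.755, -0.091, 0.095]]
wrist 350.7350693077935 [0.09348821 0.67161856 0.37439534]
```

View pics/scene0.png

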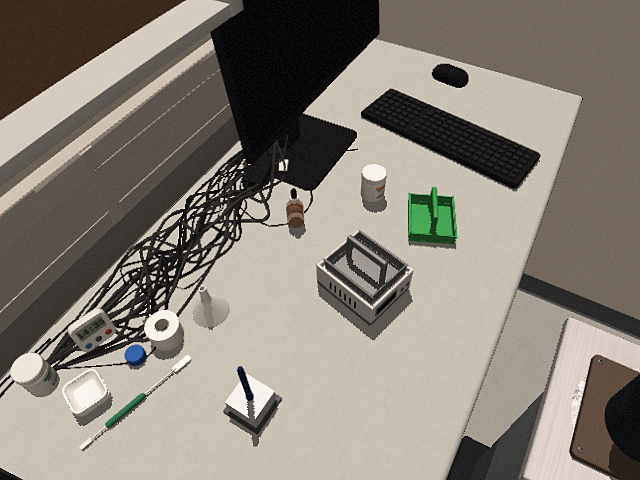

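View pics/side0.png

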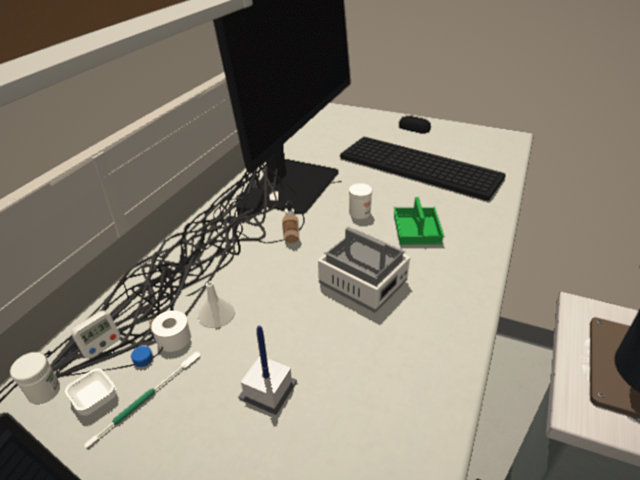

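```bash
cat > fit.py <<'E'
from h import *
for n in ['scene0','side0']:
    d=pickle.load(open(f'pics/{n}.pkl','rb'))
    P,u,v=cloud(d)
    def box(lo,hi):
        return P[((P>lo)&(P<hi)).all(1)]
    def rect(Q):
        r=cv2.minAreaRect(Q[:,:2].astype(np.float32)*1000); return r
    print(n,'loggertop',rect(box([.42,-.12,.050],[.62,.06,.075])))
    h=box([.42,-.12,.106],[.62,.06,.13]);print('handle',len(h),rect(h),np.percentile(h[:,2],[5,50,95]))
    t=box([.42,-.12,.076],[.62,.06,.088]);print('traywall',len(t),rect(t))
    h=box([.5,.2,.06],[.65,.32,.16]);print('pen',len(h),h.mean(0),rect(h))
    h=box([.5,.2,.034],[.65,.32,.046]);print('stand',rect(h))
    h=box([.38,-.34,.05],[.55,-.15,.08]);print('green',rect(h))
    h=box([.38,-.34,.010],[.55,-.15,.03]);print('greentray',rect(h))
    s=P[(abs(P[:,0])<.8)&(P[:,0]>.35)&(abs(P[:,1])<.45)]
    # height map
    H=np.zeros((90,90));ix=((s[:,0]-.35)/.005).astype(int);iy=((s[:,1]+.45)/.01).astype(int)
E
python3 fit.py
```

```text
scene0 loggertop ((514.1643676757812, -30.500717163085938), (117.24897766113281, 139.31698608398438), 75.85430908203125)
handle 384 ((513.0158081054688, -31.010221481323242), (11.895983695983887, 87.30194091796875), 75.3048324584961) [0.10820369 0.11747245 0.12035022]
traywall 621 ((513.537841796875, -31.563819885253906), (98.71529388427734, 118.72269439697266), 74.71026611328125)
pen 204 [0.56455815 0.26508004 0.11141303] ((565.9094848632812, 263.8421630859375), (9.537084579467773, 9.200079917907715), 26.522031784057617)
stand ((567.8659057617188, 263.29705810546875), (57.37563705444336, 57.8278923034668), 88.45941925048828)
green ((461.06964111328125, -248.1486358642578), (10.02824592590332, 88.4511489868164), 23.336328506469727)
greentray ((461.4994201660156, -249.10140991210938), (96.04329681396484, 118.63965606689453), 22.767807006835938)
side0 loggertop ((514.1370849609375, -29.196762084960938), (117.88772583007812, 137.41488647460938), 75.06900024414062)
handle 327 ((513.9111938476562, -30.1540470123291), (13.4432373046875, 87.68293762207031), 73.91979217529297) [0.10701712 0.11462844 0.11833383]
traywall 393 ((513.2564086914062, -30.641464233398438), (102.06575775146484, 119.72935485839844), 74.42525482177734)
pen 307 [0.56656056 0.26666872 0.10746678] ((567.7764892578125, 265.0095520019531), (9.824773788452148, 9.8599853515625), 0.6626921892166138)
stand ((568.412109375, 264.6404113769531), (57.72468185424805, 57.794471740722656), 87.74031829833984)
green ((461.251953125, -247.6246337890625), (10.27075481414795, 89.03960418701172), 23.080585479736328)
greentray ((462.3243408203125, -247.5299530029297), (96.46159362792969, 122.28807067871094), 23.01551055908203)
```

The pictures show the grey tray in the logger at about pixel (366,265) in scene. The green look-alike is at (434,215), and the pen and stand are at (247,395). The fits give a handle at (0.5133, -0.0305), about -15° yaw, with its top at about 0.119. Its long direction and height match the sizes given. Next I go above the handle.

Call:
jog_arm(
  commands="0.1 -0.12 0.01 0 0 0; 0.2 -0.24 0.02 0 0 0; 0.25 -0.3 0.02 0 0 0; 0.3 -0.355 0.02 0 0 0; 0.3 -0.355 0.02 0 0 0; 0.3 -0.355 0.02 0 0 0; 0.3 -0.355 0.02 0 0 0; 0.3 -0.355 0.02 0 0 0; 0.3 -0.355 0.02 0 0 0; 0.352 -0.685 -0.03 0 0 -0.02; 0.352 -0.685 -0.03 0 0 -0.02; 0.352 -0.685 -0.03 0 0 -0.02; 0.352 -0.685 -0.03 0 0 -0.02; 0.352 -0.685 -0.03 0 0 -0.02; 0.352 -0.685 -0.03 0 0 -0.02; 0.352 -0.685 -0.03 0 0 -0.02; 0.352 -0.685 -0.03 0 0 -0.02; 0.352 -0.685 -0.03 0 0 -0.02; 0.352 -0.685 -0.03 0 0 -0.02",
  gripper=100,
)

```text
time: 3.58
eef_pos: [0.5136, -0.0286, 0.2016]
tcp_rot: [0.13, 0.992, 0.0, 0.0]
contact_force: [0.8, -0.1, -0.1]
opening: 0.999
```

```bash
cat > w.py <<'E'
import sys
from h import *
s=get_state();q=s['tcp_rot'];from scipy.spatial.transform import Rotation as Ro
M=Ro.from_quat(q).as_matrix();print(s['time'],s['eef_pos'],'yaxis deg',np.degrees(np.arctan2(M[1,1],M[0,1])),'z',M[:,2],s['qpos'],s['contact_force'],s['opening'])
d=shot('wrist',sys.argv[1])
E
python3 w.py w1
python3 - <<'E'
from h import *
d=pickle.load(open('pics/w1.pkl','rb'));P,u,v=cloud(d)
h=P[(P[:,2]>.108)&(P[:,2]<.125)&(abs(P[:,0]-.513)<.08)&(abs(P[:,1]+.03)<.06)]
print(len(h),cv2.minAreaRect(h[:,:2].astype(np.float32)*1000),h.mean(0))
E
```

```text
3.575 [ 0.51360501 -0.02855947  0.20156143] yaxis deg 75.10102719754869 z [ 4.13670642e-04 -1.52291135e-05 -9.99999914e-01] [-2.53024161e-01 -4.40005502e-02  1.99580348e+00  9.56872338e-05
  1.18938541e+00 -1.56381994e+00] [ 0.77833444 -0.14384045 -0.05681389] 0.9990237433899178
1784 ((513.5857543945312, -31.280961990356445), (9.58985710144043, 86.70635223388672), 74.74957275390625) [ 0.51064112 -0.03060705  0.1188342 ]
```

View pics/w1.png

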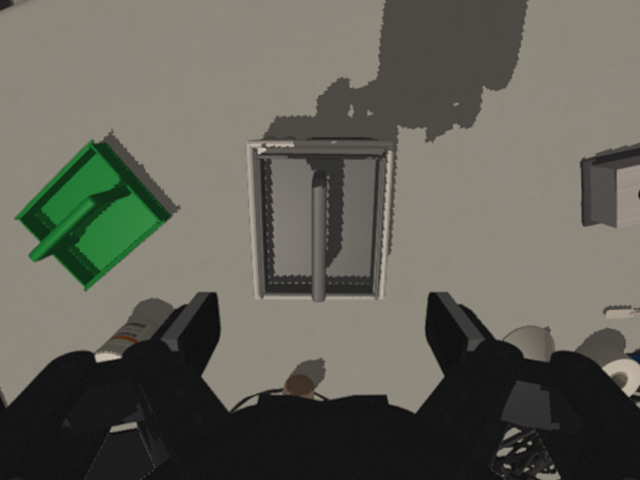

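The wrist view shows the handle bar centred between the jaws, at column 319. Its fit is (0.5136, -0.031) at 75°. Next: descend and grip.

Call:
jog_arm(
  commands="0 -0.001 -0.05 0 0 0; 0 -0.001 -0.09 0 0 0; 0 -0.001 -0.111 0 0 0; 0 -0.001 -0.111 0 0 0; 0 -0.001 -0.111 0 0 0; 0 -0.001 -0.111 0 0 0; 0 -0.001 -0.111 0 0 0",
  gripper=100,
  grip_force=50,
)

```text
time: 4.5
eef_pos: [0.5143, -0.0308, 0.0915]
tcp_rot: [0.131, 0.991, -0.0, 0.001]
contact_force: [0.5, 0.4, -0.5]
opening: 1.005
```

Call:
jog_arm(
  commands="0 0 0 0 0 0; 0 0 0 0 0 0; 0 0 0 0 0 0; 0 0 0 0 0 0; 0 0 0 0 0 0; 0 0 0 0 0 0; 0 0 0 0 0 0; 0 0 0 0 0 0; 0 0 0 0 0 0; 0 0 0 0 0 0; 0 0 0 0 0 0; 0 0 0 0 0 0",
  gripper=0,
  grip_force=50,
)

```text
time: 6.0
eef_pos: [0.5136, -0.0306, 0.0903]
tcp_rot: [0.131, 0.991, 0.0, -0.0]
contact_force: [-0.5, -1.1, 0.4]
opening: 0.106
```

```bash
python3 w.py w2
```

```text
6.0 [ 0.51358186 -0.03061203  0.09029068] yaxis deg 74.99642379969183 z [-1.93621912e-05  7.65997922e-05 -9.99999997e-01] [-2.56963370e-01  1.00685286e-01  2.07273040e+00  8.39494971e-05
  9.68215162e-01 -1.56594548e+00] [-0.54905781 -1.10208241  0.42594067] 0.10640648897539003
```

View pics/w2.png

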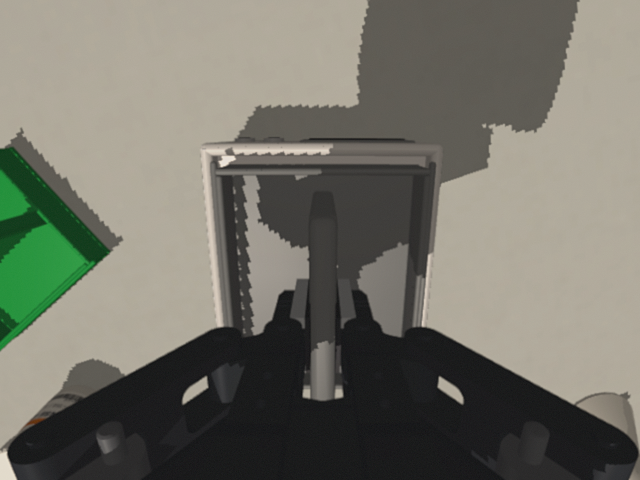

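The bar sits between the pads and the opening of 9 mm matches it. Next I lift straight up.

Call:
jog_arm(
  commands="0 0 0.01 0 0 0; 0 0 0.02 0 0 0; 0 0 0.035 0 0 0; 0 0 0.05 0 0 0; 0 0 0.065 0 0 0; 0 0 0.08 0 0 0; 0 0 0.08 0 0 0; 0 0 0.08 0 0 0",
)

```text
time: 7.05
eef_pos: [0.5133, -0.0306, 0.1699]
tcp_rot: [0.131, 0.991, 0.0, -0.0]
contact_force: [0.2, 0.0, -2.1]
opening: 0.108
```

```bash
python3 w.py w3; python3 -c "
from h import *
shot('side','side3')"
```

```text
7.05 [ 0.51325458 -0.03056874  0.16992439] yaxis deg 74.99595342792298 z [-7.63289493e-04  2.24471406e-04 -9.99999684e-01] [-2.57022510e-01 -9.07535675e-03  2.02295590e+00  2.55241391e-05
  1.12850738e+00 -1.56595976e+00] [ 0.16301863  0.04379236 -2.09610952] 0.10783094421433102
```

View pics/side3.png

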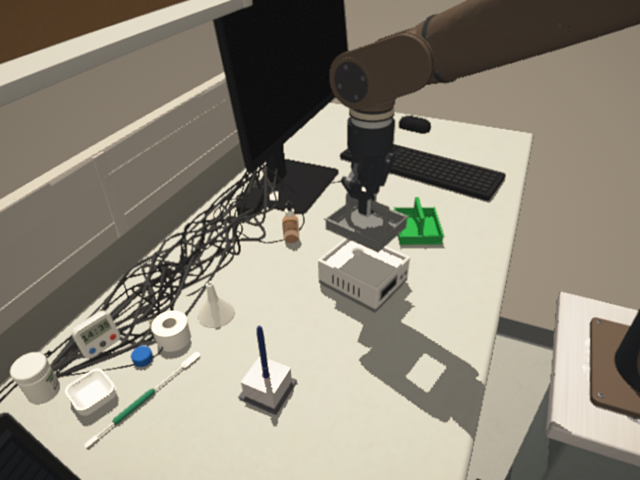

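The tray is held level and clear of the rim. Next I carry it to the free bench on the +y side and lower it.

Call:
jog_arm(
  commands="0.01 0.03 0 0 0 0; 0.02 0.07 0 0 0 0; 0.03 0.11 0 0 0 0; 0.037 0.14 0 0 0 0; 0.037 0.14 0 0 0 0; 0.037 0.14 0 0 0 0; 0.037 0.14 -0.03 0 0 0; 0.037 0.14 -0.06 0 0 0; 0.037 0.14 -0.09 0 0 0; 0.037 0.14 -0.11 0 0 0; 0.037 0.14 -0.12 0 0 0; 0.037 0.14 -0.126 0 0 0; 0.037 0.14 -0.13 0 0 0; 0.037 0.14 -0.13 0 0 0; 0.037 0.14 -0.132 0 0 0; 0.037 0.14 -0.134 0 0 0; 0.037 0.14 -0.134 0 0 0; 0.037 0.14 -0.134 0 0 0",
)

```text
time: 9.4
eef_pos: [0.5506, 0.1094, 0.0364]
tcp_rot: [0.131, 0.991, -0.0, 0.0]
contact_force: [0.5, 0.2, -0.9]
opening: 0.108
```

```bash
python3 w.py w4; python3 -c "
from h import *
shot('side','side4')"
```

```text
9.4 [0.55061365 0.10937236 0.03636224] yaxis deg 75.00225547934981 z [ 7.10509204e-05 -1.35487717e-05 -9.99999997e-01] [ 1.53708833e-02  2.82677908e-01  1.97753679e+00 -1.89732928e-05
  8.81307125e-01 -1.29365335e+00] [ 0.50093356  0.17304954 -0.88526889] 0.10765764516964958
```

View pics/side4.png

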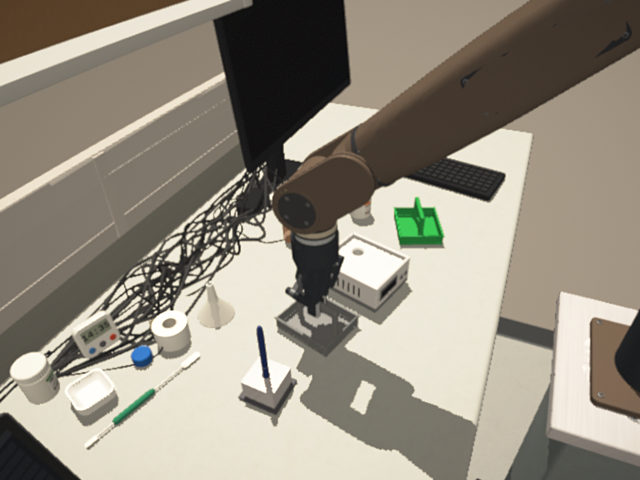

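Call:
jog_arm(
  commands="0 0 -0.001 0 0 0; 0 0 -0.0015 0 0 0; 0 0 -0.002 0 0 0; 0 0 -0.002 0 0 0; 0 0 -0.002 0 0 0",
)

```text
time: 10.12
eef_pos: [0.5507, 0.1093, 0.0352]
tcp_rot: [0.13, 0.991, -0.0, -0.0]
contact_force: [-3.3, -1.2, 6.2]
opening: 0.11
```

Contact with the bench is felt (+6 N) at the expected height. Next: release.

Call:
jog_arm(
  commands="0 0 0 0 0 0; 0 0 0 0 0 0; 0 0 0 0 0 0; 0 0 0 0 0 0; 0 0 0 0 0 0; 0 0 0 0 0 0; 0 0 0 0 0 0; 0 0 0 0 0 0; 0 0 0 0 0 0; 0 0 0 0 0 0",
  gripper=100,
)

```text
time: 11.38
eef_pos: [0.5506, 0.1093, 0.0343]
tcp_rot: [0.131, 0.991, 0.0, 0.0]
contact_force: [0.0, 0.0, -0.4]
opening: 0.999
```

Call:
jog_arm(
  commands="0 0 0.03 0 0 0; 0 0 0.07 0 0 0; 0 0 0.11 0 0 0; 0 0 0.15 0 0 0; 0 0 0.2 0 0 0; 0 0 0.21 0 0 0; 0 0 0.21 0 0 0",
)

```text
time: 12.25
eef_pos: [0.5507, 0.1094, 0.2446]
tcp_rot: [0.131, 0.991, 0.0, 0.001]
contact_force: [-0.9, -0.4, 0.1]
opening: 1.004
```

```bash
python3 w.py w5
python3 - <<'E'
from h import *
for c in ['scene','side']:
    d=shot(c,c+'5');P,u,v=cloud(d)
    def box(lo,hi): return P[((P>lo)&(P<hi)).all(1)]
    R=lambda Q:cv2.minAreaRect(Q[:,:2].astype(np.float32)*1000)
    h=box([.48,.06,.05],[.62,.17,.08]);print(c,'bar',R(h),np.percentile(h[:,2],[5,50,95]))
    print('rim',R(box([.42,-.12,.060],[.62,.05,.07])))
    h=box([.5,.2,.06],[.65,.32,.16]);print('pen',len(h),h.mean(0),R(h))
    k=h[h[:,2]>.125];print('pentop',len(k),R(k),h[:,2].max());k=h[h[:,2]<.085];print('penlow',R(k))
    print('stand',R(box([.5,.2,.034],[.65,.32,.046])))
E
```

```text
12.25 [0.55069894 0.10936375 0.2445969 ] yaxis deg 74.99879339194675 z [ 1.06681903e-03  3.17222390e-06 -9.99999431e-01] [ 1.53522819e-02  2.56053105e-02  1.84591733e+00 -1.38306901e-05
  1.26900327e+00 -1.29361935e+00] [-0.85511904 -0.37030315  0.08675102] 1.0040731745999771
scene bar ((550.5874633789062, 109.22785949707031), (11.458505630493164, 86.60211944580078), 75.71604919433594) [0.05246525 0.06278658 0.06574311]
rim ((514.1248168945312, -31.40313720703125), (118.3392562866211, 136.89137268066406), 75.02991485595703)
pen 202 [0.56453692 0.26503705 0.11177174] ((565.99560546875, 263.8901062011719), (9.735042572021484, 9.021127700805664), 26.22052764892578)
pentop 79 ((565.938720703125, 263.7806396484375), (9.406243324279785, 8.232616424560547), 88.74143981933594) 0.15045876184262794
penlow ((564.7366333007812, 264.3030700683594), (10.489474296569824, 4.901698589324951), 54.653564453125)
stand ((567.2509155273438, 263.35211181640625), (57.334957122802734, 57.4859504699707), 87.76988983154297)
side bar ((551.7627563476562, 109.67491149902344), (11.773285865783691, 87.7764892578125), 76.04785919189453) [0.05159631 0.0608448  0.06449473]
rim ((514.1995849609375, -31.007980346679688), (118.32539367675781, 137.01002502441406), 74.87796783447266)
pen 305 [0.56660038 0.26660861 0.10740794] ((567.7896118164062, 265.631591796875), (10.356106758117676, 9.904271125793457), 10.9021577835083)
pentop 95 ((567.9202270507812, 264.9803771972656), (10.345688819885254, 8.57592487335205), 10.902155876159668) 0.1490957836184246
penlow ((566.5267944335938, 266.9380798339844), (9.983287811279297, 5.804704666137695), 33.791236877441406)
stand ((568.7075805664062, 264.3454284667969), (58.470237731933594, 57.91764831542969), 87.8227767944336)
```

View pics/side5.png

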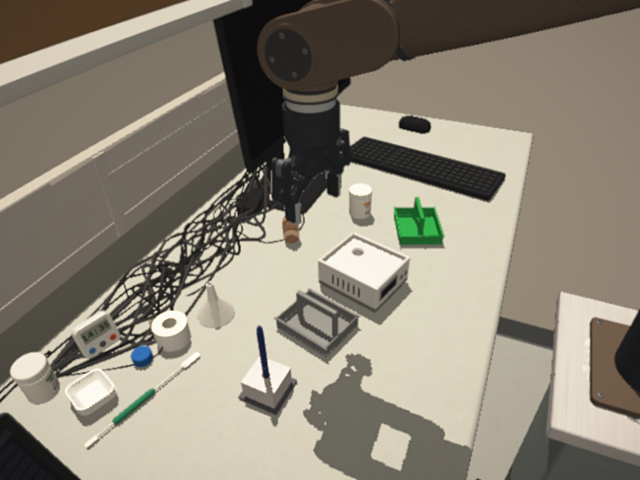

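View pics/w5.png

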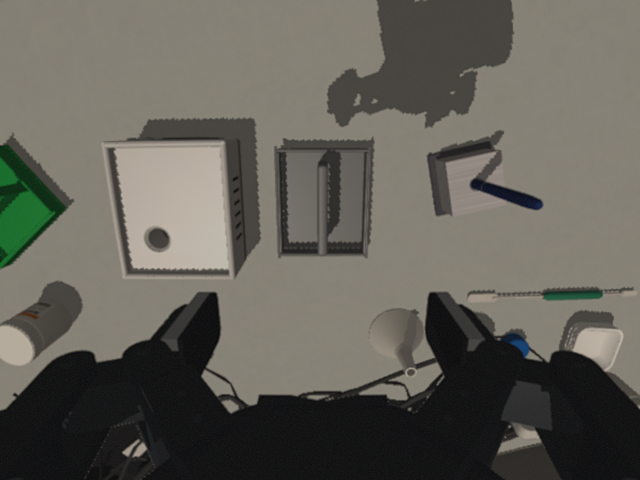

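The tray stands upright alone at (0.551, 0.109), 145 mm from the logger centre. The well shows at pixel (157,239) in the wrist picture. I measure it, then go above the pen.

Call:
jog_arm(
  commands="0.005 0.05 0 0 0 0; 0.01 0.1 0 0 0 0; 0.017 0.155 0 0 0 0; 0.017 0.155 0 0 0 0; 0.017 0.155 0 0 0 0; 0.017 0.155 0 0 0 0; 0.017 0.155 0 0 0 0",
  gripper=100,
)

```text
time: 13.28
eef_pos: [0.5677, 0.2632, 0.2443]
tcp_rot: [0.131, 0.991, -0.0, -0.0]
contact_force: [-0.2, -0.2, 0.1]
opening: 1.001
```

```bash
python3 w.py w6
python3 - <<'E'
from h import *
from scipy.spatial.transform import Rotation as Ro
d=pickle.load(open('pics/w6.pkl','rb'));P,u,v=cloud(d)
h=P[(P[:,2]>.06)&(P[:,2]<.16)&(abs(P[:,0]-.567)<.05)&(abs(P[:,1]-.264)<.04)]
for a,b in [(.06,.08),(.08,.1),(.1,.12),(.12,.146),(.146,.16)]:
    k=h[(h[:,2]>a)&(h[:,2]<b)]
    if len(k)>3: print(a,len(k),k.mean(0),cv2.minAreaRect(k[:,:2].astype(np.float32)*1000))
# well: low depth region on deck
for n in ['w5','scene5','side5']:
    d=pickle.load(open(f'pics/{n}.pkl','rb'))
    c,s=np.cos(-.262),np.sin(-.262)
    w=np.array([.5142+c*.028+s*.020,-.031+s*.028-c*.020,.055])
    print(n,'pred',w,proj(d,w))
    g=cv2.cvtColor(d['frame'],cv2.COLOR_RGB2GRAY)
    x,y=proj(d,w)[0].astype(int)
    if n=='w5':x,y=157,239
    cv2.imwrite(f'pics/z_{n}.png',cv2.cvtColor(cv2.resize(d['frame'][y-25:y+25,x-25:x+25],None,fx=10,fy=10,interpolation=cv2.INTER_NEAREST),cv2.COLOR_RGB2BGR))
    print(x,y)
    P,u,v=cloud(d)
    k=(abs(u-x)<25)&(abs(v-y)<25)&(abs(P[:,2]-.055)<.0035); print('deck z',np.median(P[k,2]))
    k=(abs(u-x)<25)&(abs(v-y)<25)&(P[:,2]<.051)&(P[:,2]>.0)&(np.hypot(*(P[:,:2]-w[:2]).T)<.02); 
    if k.sum():print('hole',k.sum(),P[k].mean(0),cv2.minAreaRect(P[k][:,:2].astype(np.float32)*1000),np.percentile(P[k,2],[2,50,98]))
E
```

```text
13.275 [0.56769553 0.26319379 0.24425284] yaxis deg 74.90294323985256 z [-1.79475320e-04 -1.49684938e-04 -9.99999973e-01] [ 2.72202936e-01  1.69840692e-01  1.69081869e+00 -1.00090416e-04
  1.28114638e+00 -1.03507143e+00] [-0.16875234 -0.2046546   0.12931408] 1.0012774365329968
0.06 49 [0.56439999 0.26449863 0.07030978] ((565.6566162109375, 264.89935302734375), (10.49772834777832, 4.906732559204102), 66.6171875)
0.08 58 [0.56430668 0.26477091 0.09047659] ((564.9926147460938, 264.71722412109375), (9.786304473876953, 3.844777822494507), 72.44146728515625)
0.1 66 [0.5642119  0.26455017 0.11041593] ((564.9317626953125, 263.7655029296875), (10.058362007141113, 3.9079818725585938), 88.79034423828125)
0.12 144 [0.56488758 0.26458895 0.13468187] ((566.153564453125, 264.28887939453125), (10.1171293258667, 6.376101970672607), 71.3421630859375)
0.146 92 [0.56762447 0.26369839 0.14777406] ((567.86083984375, 263.8358154296875), (7.792698383331299, 7.618535041809082), 0.07886193692684174)
w5 pred [ 0.53606421 -0.05756984  0.055     ] [[157.80860882 238.07241713]]
157 239
deck z 0.0551480995166131
hole 328 [ 0.53891721 -0.06672885  0.03651965] ((539.3977661132812, -63.180076599121094), (21.953372955322266, 12.455322265625), 32.33406066894531) [0.021696   0.0369339  0.05056636]
scene5 pred [ 0.53606421 -0.05756984  0.055     ] [[359.80819278 255.88007392]]
359 255
deck z 0.055123986205747
hole 80 [ 0.53990764 -0.0674003   0.03966612] ((540.0509643554688, -65.32386779785156), (21.111427307128906, 10.24874210357666), 26.732513427734375) [0.0260339  0.04064937 0.05061091]
side5 pred [ 0.53606421 -0.05756984  0.055     ] [[357.96785357 251.1468646 ]]
357 251
deck z 0.05346458865622607
hole 72 [ 0.53926026 -0.0666316   0.04453369] ((538.9612426757812, -62.79302215576172), (21.7711124420166, 23.97305679321289), 45.21432113647461) [0.03593091 0.04457315 0.05087387]
```

View pics/w6.png

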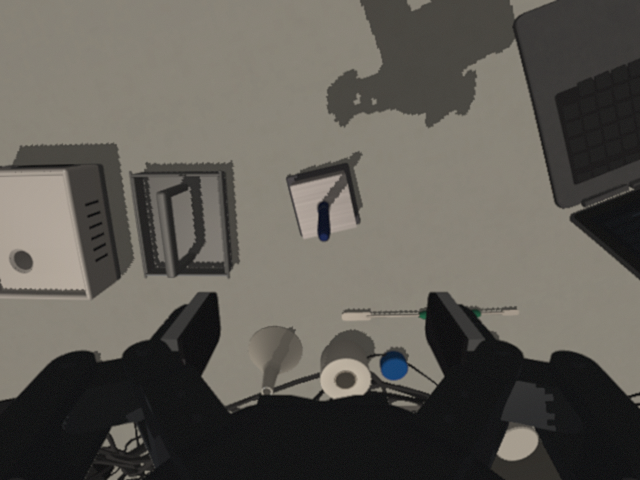

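View pics/z_w5.png

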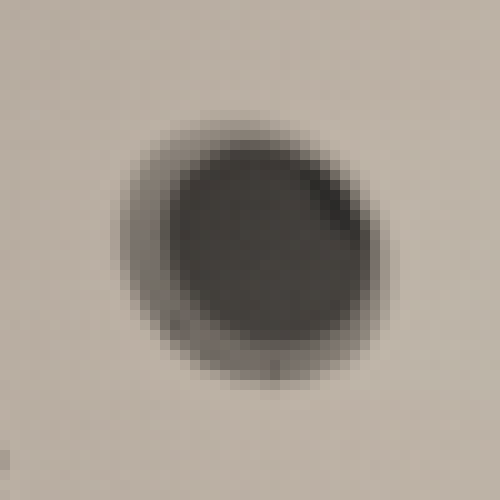

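The pen's top fits (0.5677, 0.2638), upright, and is centred between the jaws at column 323. The seen well agrees with the predicted (0.536, -0.0575) to under 1 px. Next: descend over the pen and grip.

Call:
jog_arm(
  commands="0 0 -0.05 0 0 0; 0 0 -0.1 0 0 0; 0 0 -0.14 0 0 0; 0 0 -0.158 0 0 0; 0 0 -0.158 0 0 0; 0 0 -0.158 0 0 0; 0 0 -0.158 0 0 0",
  gripper=100,
)

```text
time: 14.2
eef_pos: [0.5691, 0.2648, 0.0887]
tcp_rot: [0.131, 0.991, 0.001, 0.002]
contact_force: [0.9, -0.3, 0.4]
opening: 0.998
```

Call:
jog_arm(
  commands="0 0 0 0 0 0; 0 0 0 0 0 0; 0 0 0 0 0 0; 0 0 0 0 0 0; 0 0 0 0 0 0; 0 0 0 0 0 0; 0 0 0 0 0 0; 0 0 0 0 0 0; 0 0 0 0 0 0; 0 0 0 0 0 0; 0 0 0 0 0 0; 0 0 0 0 0 0",
  gripper=0,
  grip_force=60,
)

```text
time: 15.7
eef_pos: [0.5676, 0.2644, 0.0864]
tcp_rot: [0.131, 0.991, 0.0, 0.0]
contact_force: [-0.2, -0.8, 0.1]
opening: 0.099
```

Call:
jog_arm(
  commands="0 0 0.01 0 0 0; 0 0 0.03 0 0 0; 0 0 0.05 0 0 0; 0 0 0.08 0 0 0; 0 0 0.11 0 0 0; 0 0 0.11 0 0 0; 0 0 0.11 0 0 0",
)

```text
time: 16.58
eef_pos: [0.5672, 0.2642, 0.1961]
tcp_rot: [0.131, 0.991, -0.0, -0.0]
contact_force: [0.1, 0.6, -0.8]
opening: 0.104
```

```bash
python3 w.py w7
python3 - <<'E'
from h import *
for c in ['scene','side']:
    d=shot(c,c+'7');P,u,v=cloud(d)
    h=P[(P[:,2]>.07)&(P[:,2]<.18)&(abs(P[:,0]-.567)<.03)&(abs(P[:,1]-.264)<.03)]
    for a in np.arange(.07,.18,.02):
        k=h[(h[:,2]>a)&(h[:,2]<a+.02)]
        if len(k)>3: print(c,round(a,2),len(k),k.mean(0),np.ptp(k,axis=0))
E
```

```text
16.575 [0.567166   0.26422284 0.1961225 ] yaxis deg 74.998983384637 z [-5.52306734e-04 -1.89826861e-04 -9.99999829e-01] [ 2.74013570e-01  2.09622010e-01  1.73488106e+00 -3.57521117e-05
  1.19767265e+00 -1.03495250e+00] [ 0.05937684  0.6183246  -0.81459595] 0.1037039505335254
scene 0.11 28 [0.56329899 0.26547978 0.12371545] [0.00692647 0.00905717 0.0135456 ]
scene 0.13 49 [0.56336096 0.26507423 0.1399062 ] [0.00914275 0.01136953 0.01965412]
scene 0.15 53 [0.56358419 0.26497069 0.15930264] [0.00817177 0.01131063 0.01894072]
scene 0.17 25 [0.56291067 0.26509949 0.17459093] [0.00611498 0.00870313 0.00926949]
side 0.11 50 [0.5654534  0.26690093 0.12308315] [0.00990259 0.00750325 0.015254  ]
side 0.13 70 [0.56508459 0.26663359 0.14010105] [0.01005707 0.01002526 0.01957498]
side 0.15 77 [0.56533634 0.26691961 0.15998877] [0.00924011 0.00770539 0.01992241]
side 0.17 42 [0.56540993 0.26651082 0.17514899] [0.00845541 0.00817068 0.00965308]
```

View pics/side7.png

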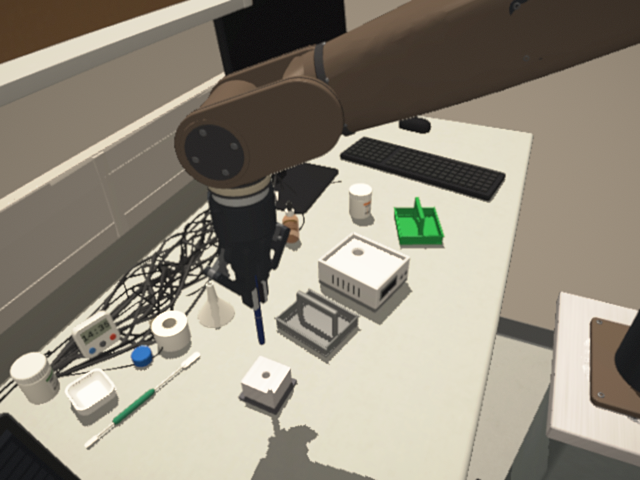

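View pics/w7.png

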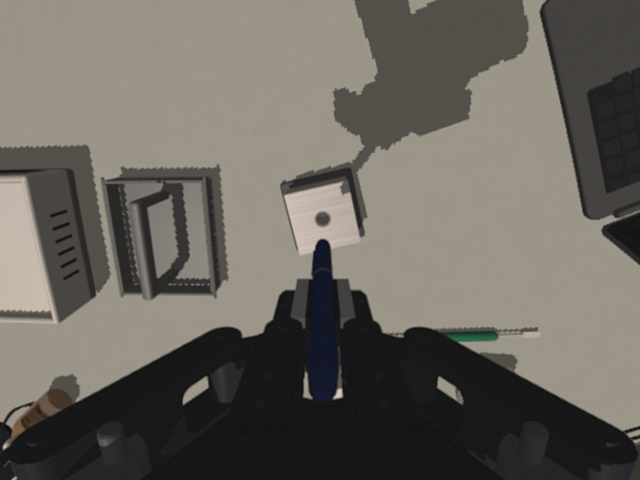

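The pen is drawn and upright, with its foot at about z 0.116. The wrist view shows the empty hole at (322,218). Next I go above the well.

Call:
jog_arm(
  commands="-0.005 -0.05 0 0 0 0; -0.01 -0.1 0 0 0 0; -0.015 -0.15 0 0 0 0; -0.02 -0.2 0 0 0 0; -0.025 -0.25 0 0 0 0; -0.03 -0.29 0 0 0 0; -0.0315 -0.322 0 0 0 0; -0.0315 -0.322 0 0 0 0; -0.0315 -0.322 0 0 0 0; -0.0315 -0.322 0 0 0 0; -0.0315 -0.322 0 0 0 0; -0.0315 -0.322 0 0 0 0",
)

```text
time: 18.23
eef_pos: [0.5362, -0.057, 0.1963]
tcp_rot: [0.13, 0.992, 0.0, 0.0]
contact_force: [-0.9, -1.0, 0.3]
opening: 0.106
```

```bash
cat > m.py <<'E'
from h import *
import sys
n=sys.argv[1]
d=pickle.load(open(f'pics/{n}.pkl','rb'))
for w in ([.536,-.0575,.055],):
    print(proj(d,w))
x,y=np.round(proj(d,[.536,-.0575,.055])[0]).astype(int)
cv2.imwrite(f'pics/z_{n}.png',cv2.cvtColor(cv2.resize(d['frame'][y-40:y+40,x-40:x+40],None,fx=7,fy=7,interpolation=cv2.INTER_NEAREST),cv2.COLOR_RGB2BGR)); print(x,y)
P,u,v=cloud(d)
R=lambda Q:cv2.minAreaRect(Q[:,:2].astype(np.float32)*1000)
k=P[(P[:,2]>.06)&(P[:,2]<.07)&(abs(P[:,0]-.514)<.09)&(abs(P[:,1]+.03)<.08)];print('rim',R(k))
E
python3 w.py w8; python3 m.py w8;python3 - <<'E'
from h import *
for c in ['scene','side']:
    d=shot(c,c+'8');P,u,v=cloud(d)
    print(proj(d,[.536,-.0575,.055]))
    h=P[(P[:,2]>.075)&(P[:,2]<.18)&(abs(P[:,0]-.536)<.03)&(abs(P[:,1]+.0575)<.03)]
    for a in np.arange(.07,.18,.02):
        k=h[(h[:,2]>a)&(h[:,2]<a+.02)]
        if len(k)>3: print(c,round(a,2),len(k),k.mean(0),k[:,2].min())
E
```

```text
18.225 [ 0.536165   -0.05704219  0.19634078] yaxis deg 75.0562620812424 z [ 4.13565377e-05  2.55868219e-05 -9.99999999e-01] [-2.94249756e-01  1.89012710e-02  1.94356165e+00  3.94708514e-05
  1.17909757e+00 -1.60424372e+00] [-0.86062554 -1.01381491  0.27527817] 0.1060358196099447
[[322.15998252 221.49280193]]
322 221
rim ((514.615478515625, -31.67961883544922), (116.76437377929688, 135.95411682128906), 75.0737075805664)
[[359.82221777 255.91939956]]
scene 0.11 26 [ 0.53565444 -0.05461255  0.12289306] 0.11616147090495281
scene 0.13 45 [ 0.53531634 -0.05435125  0.13977897] 0.1301054135128623
scene 0.15 49 [ 0.53550846 -0.05435777  0.16027284] 0.15008129255716945
scene 0.17 23 [ 0.53560795 -0.05432055  0.17466026] 0.17012772575295365
[[357.98630044 251.1749643 ]]
side 0.11 37 [ 0.53581289 -0.05352219  0.1237405 ] 0.11553556852542661
side 0.13 44 [ 0.53521619 -0.05344416  0.14049377] 0.13069499710724608
side 0.15 48 [ 0.53496742 -0.05362147  0.16040271] 0.15023967185484804
side 0.17 29 [ 0.53539991 -0.05361561  0.17462463] 0.17067527919760397
```

View pics/w8.png

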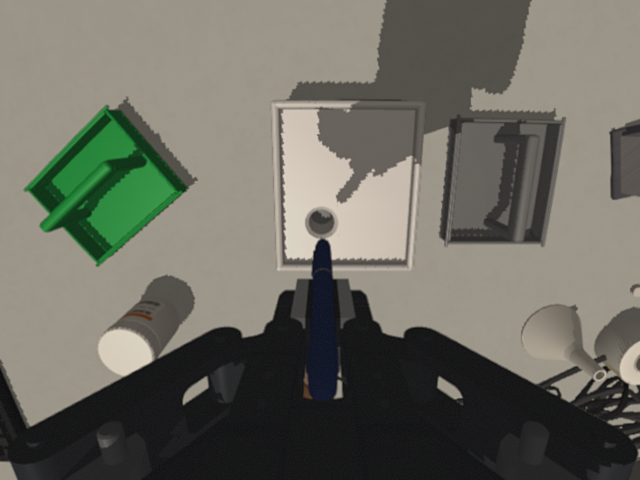

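View pics/scene8.png

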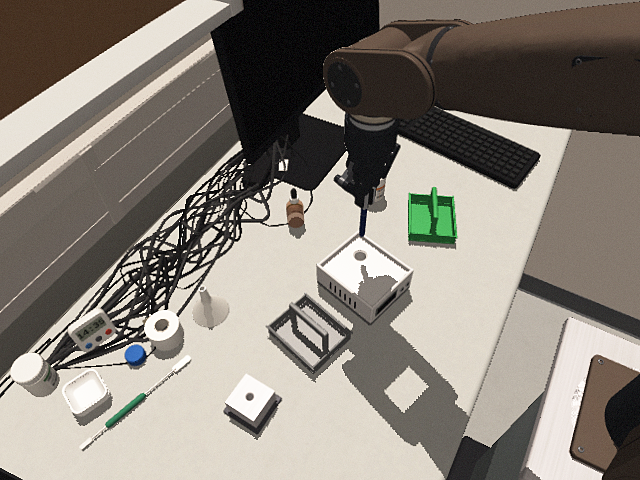

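The well is seen at about (321.5, 221), and the prediction is (322.2, 221.5). The pen is in line and vertical, so the 5.8 mm radial clearance is ample. Next I lower it to just above the button.

Call:
jog_arm(
  commands="0 0 -0.03 0 0 0; 0 0 -0.05 0 0 0; 0 0 -0.06 0 0 0; 0 0 -0.07 0 0 0; 0 0 -0.08 0 0 0; 0 0 -0.085 0 0 0; 0 0 -0.085 0 0 0; 0 0 -0.085 0 0 0; 0 0 -0.085 0 0 0",
)

```text
time: 19.5
eef_pos: [0.5364, -0.0577, 0.1118]
tcp_rot: [0.131, 0.991, -0.0, 0.0]
contact_force: [0.1, 0.3, -0.5]
opening: 0.103
```

```bash
python3 w.py w9
```

```text
19.5 [ 0.53639592 -0.05771925  0.11181677] yaxis deg 74.99999841993898 z [ 8.74857040e-04 -2.52467319e-04 -9.99999585e-01] [-2.95334903e-01  1.21840828e-01  2.00335903e+00  1.54159256e-05
  1.01548233e+00 -1.60433994e+00] [ 0.10903326  0.30021378 -0.45218174] 0.1026041244549982
```

View pics/w9.png

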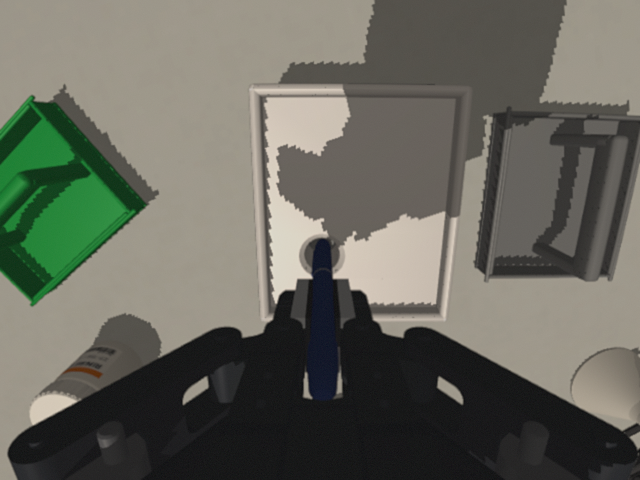

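Call:
jog_arm(
  commands="0 0 -0.002 0 0 0; 0 0 -0.004 0 0 0; 0 0 -0.006 0 0 0; 0 0 -0.007 0 0 0; 0 0 -0.007 0 0 0; 0 0 -0.007 0 0 0; 0 0 -0.007 0 0 0",
)

```text
time: 20.42
eef_pos: [0.5362, -0.0577, 0.1045]
tcp_rot: [0.131, 0.991, -0.0, 0.0]
contact_force: [-1.1, 0.5, 2.0]
opening: 0.108
```

The pen is in the well, and a +2 N reaction appears where the button is expected. Next I press to the stop.

Call:
jog_arm(
  commands="0 0 -0.001 0 0 0; 0 0 -0.002 0 0 0; 0 0 -0.003 0 0 0; 0 0 -0.004 0 0 0; 0 0 -0.0045 0 0 0; 0 0 -0.0045 0 0 0; 0 0 -0.0045 0 0 0; 0 0 -0.0045 0 0 0",
)

```text
time: 21.42
eef_pos: [0.5364, -0.0577, 0.1003]
tcp_rot: [0.131, 0.991, -0.0, 0.0]
contact_force: [-1.5, -0.3, 4.9]
opening: 0.101
```

Call:
jog_arm(
  commands="0 0 -0.0005 0 0 0; 0 0 -0.001 0 0 0; 0 0 -0.001 0 0 0; 0 0 -0.001 0 0 0; 0 0 -0.001 0 0 0",
)

```text
time: 22.05
eef_pos: [0.5367, -0.0578, 0.1002]
tcp_rot: [0.13, 0.991, -0.0, 0.0]
contact_force: [-2.9, 1.8, 8.0]
opening: 0.102
```

The force rose to 8 N with no more travel, which is the stop. I do a last check before handing in.

```bash
python3 w.py w10
python3 - <<'E'
from h import *
for c in ['scene','side']:
    d=shot(c,c+'10');P,u,v=cloud(d);s=get_state();print(s['contact_force'],s['eef_pos'])
    h=P[((P>[.48,.06,.05])&(P<[.62,.17,.08])).all(1)];print('bar',cv2.minAreaRect(h[:,:2].astype(np.float32)*1000),np.percentile(h[:,2],95))
    for q in ['pot_mid','funnel_mid','dropper_mid']:
        o=cut_out(c,q)
        if o: Q,_,_=cloud(d,o[0]['pixels']);print(c,q,np.round(np.median(Q,0),3),o[0]['conf'])
    k=P[(abs(P[:,0]-.536)<.015)&(abs(P[:,1]+.0575)<.015)&(P[:,2]>.06)&(P[:,2]<.1)]
    for a in (.06,.07,.08):
        j=k[(k[:,2]>a)&(k[:,2]<a+.01)]
        if len(j):print('pen',a,j.mean(0))
E
```

```text
22.05 [ 0.53665832 -0.05778993  0.10018208] yaxis deg 75.00403441361492 z [ 8.59978888e-04 -2.82466892e-04 -9.99999590e-01] [-2.95302854e-01  1.39100528e-01  2.00862866e+00 -2.38295573e-05
  9.92958501e-01 -1.60435722e+00] [-2.91477725  1.78610031  8.0279271 ] 0.10152120879678561
[-2.60570015  1.02760491  8.93883662] [ 0.53667211 -0.05778939  0.10019915]
bar ((550.9532470703125, 109.30624389648438), (10.995521545410156, 87.38168334960938), 75.7064208984375) 0.06533157620408182
scene funnel_mid [0.728 0.162 0.021] 0.97
scene dropper_mid [ 0.706 -0.101  0.05 ] 0.85
pen 0.06 [ 0.53503343 -0.05485708  0.06524984]
pen 0.07 [ 0.53520123 -0.05465452  0.07573186]
pen 0.08 [ 0.53519218 -0.05497635  0.08502888]
[-2.05622187  1.02401229  8.92938428] [ 0.53663837 -0.05777001  0.10015721]
bar ((551.5220336914062, 109.22948455810547), (13.135368347167969, 88.30657958984375), 75.48456573486328) 0.0643408012623468
side funnel_mid [0.73  0.164 0.019] 0.88
side dropper_mid [ 0.708 -0.1    0.041] 0.6
pen 0.06 [ 0.53523073 -0.05380614  0.06527886]
pen 0.07 [ 0.53519907 -0.0537065   0.07499627]
pen 0.08 [ 0.53533851 -0.05327802  0.08460136]
```

View pics/w10.png

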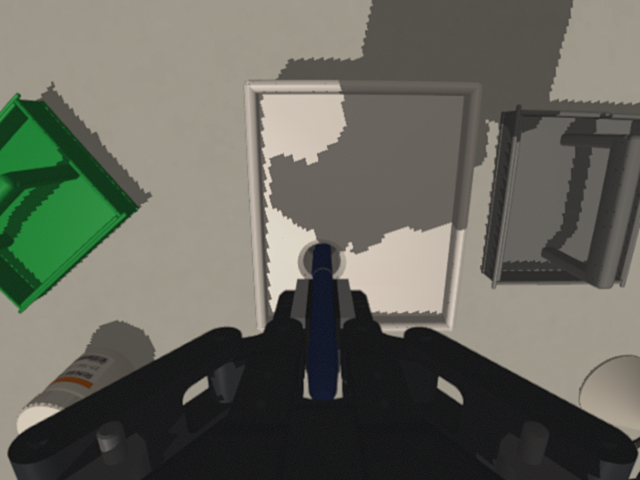

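View pics/scene10.png

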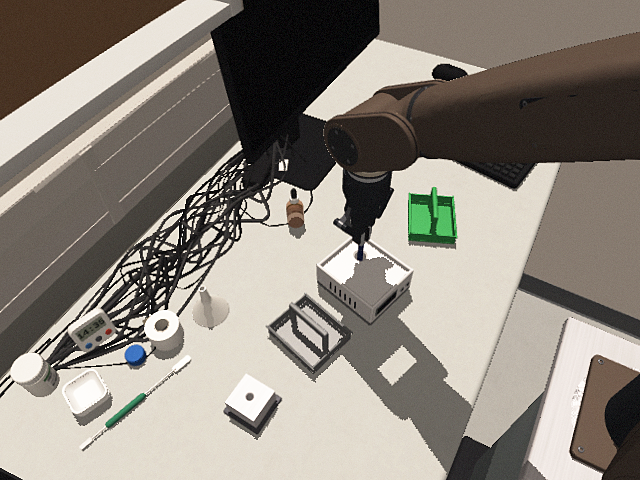

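The final pictures show the pen upright in the well (wrist pixel (322,262)), the tray upright on the bench at (310,335) in scene, and the pot still standing at the lower left of the wrist view.

```bash
python3 -c "
from plant import ctrl
print(ctrl.sign_off())"
```

```text
the job is handed in; nothing more can be done
None
```

I handed the job in at about 22 s of the 67 s allowed, with the gripped pen holding the reset button down against its stop. The hand-in gives no verdict, so these are my own last checks.

- **Tray:** I lifted it out of the logger's rim and lowered it upright to bench contact (about 6 N). I then let go. It stands level at about (0.551, 0.109), 145 mm from the logger centre, and had not moved in the final pictures.
- **Pen and button:** I drew the pen from its stand and put it down the well. It is vertical and within about 1 mm of the well's axis. The button started to resist about where expected, and the push then rose to 8–9 N with no more travel. The tool stopped about 6 mm below the expected contact height, so the button is all the way in. Its travel can't be read directly.
- **Bystanders:** The funnel and dropper bottle measured within 2 mm of their starts. The networks did not find the pot in the last scene and side pictures because the arm hides it. The wrist picture shows it standing, and nothing passed near it, but I did not measure its final position.

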